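# Swing the loaded tube-carrier boom into the analyser's loading bay

### The job

Take the black grip of the sprung tow lever and swing the heavy boom with its tray of tubes round until the tray stands centred over the white loading bay; bring it to a standstill there for at least two seconds, then let go so that it stays at rest in place. Swing it gently so that the tubes are not shaken, do not let the tray run on past the bay into the scanner housing behind it, move it by the tow lever only (never touch the tray, its arm or the counterweight), and leave the other things on the bench alone.

Things in the scene. Friction and masses are not known exactly. Their poses are not given: they have to be found in the camera images.
- post: fixed upright steel post on a round 130 mm foot, carrying the boom; origin on the bench on the post's axis, which is the vertical swing axis (z). All joint angles are about it, positive counter-clockwise from above.
- boom (a joint): boom angle (rad); at 0 the tray's arm and the relaxed lever above it point along the post's -x (towards the robot), the counterweight +x. Starts at -0.75 to -0.5; the bay lies 0.6 to 1.3 further in the positive sense. Turns on a ball bearing and coasts: inertia of all that swings 0.55 kg m2 nominal (30 percent either way), friction 0.006 N m, damping 0.008 N m s/rad, end stops +-1.2.
- lever (a joint): angle of the tow lever relative to the boom (rad), 0 = spring relaxed, stops +-0.8; its angle in the post frame is boom + lever. Joined to the boom only by a soft torsion spring on the post's axis, 0.25 N m/rad, damping 0.015 N m s/rad: with the lever held the boom sways with a period of 8 to 11 s. Light steel bar over the tray, 22 mm wide, 200 to 212 mm above the bench.
- grip_mid (a point): gripping point on the axis of the lever's black upright cylindrical grip, 30 mm diameter, standing from 214 to 279 mm above the bench at the lever's outer end; the point is 254 mm above the bench and 310 mm from the post's axis. The grip revolves freely on the lever, so a gripper holding it from above may keep its own yaw. Room above and beside it is clear.
- tray_mid (a point): centre of the underside of the boom's steel tray (120 mm along the swing, 100 mm radially), 220 mm from the post's axis, 80 mm above the bench. The tray carries two grey racks of 10 capped tubes, tops 185 mm above the bench. The tubes are shaken if this point moves faster than 0.17 m/s (boom 0.78 rad/s).
- bay_mid (a point): where tray_mid must come to rest (same height and radius), within 20 mm: above the middle of the bay, a white deck 130 x 150 mm, 45 mm high, with a dark raised outline the size of the tray. Its +y points against the swing. Just past it stands a white scanner housing 150 mm high, reached when the tray is 50 mm past the middle; keep the overshoot under 40 mm.
- rack_small: bystander: small grey rack of 2 x 5 capped tubes, 52 x 118 mm, 90 mm high; origin at the centre of its underside
- cap_bin: bystander: open white plastic bin, 110 x 150 mm, 55 mm high; origin at the centre of its underside
- wash_bottle: bystander: white bottle, 60 mm diameter, 150 mm high; origin at the centre of its underside
- scanner: bystander: blue handheld scanner with a black head lying on the bench, about 195 x 75 mm, 45 mm high; origin at the centre of its underside
- basket: bystander: slatted white basket, 170 x 220 mm, 90 mm high; origin at the centre of its underside
- jar: bystander: amber jar, 70 mm diameter, 90 mm high; origin at the centre of its underside

How it is judged:
By the outcome, as a careful person would: the job done as asked, in the order asked, and still so for the second after the job is handed in, with the robot touching nothing.
It also fails if it takes over 35 s, if anything falls off the work surface, if the arm or the gripper's body presses on something with over 40 N, if the wrist force passes 120 N, or if a joint passes its speed limit or range.

### The arm

A 7-joint arm with a two-finger parallel gripper is mounted at the origin on the work surface. World frame = base frame: x ahead of the robot, y to its left, z up, the work surface at z = 0. Lengths are in m, angles in rad, forces in N, time in s.
With the tool pointing down it reaches from about 0.35 to 0.9 m from the base axis. Payload 19.9 kg.
Tool frame: the origin (TCP) lies between the finger pads; the fingertips stand 19 mm ahead of it and the grasp point (between the pads) is the TCP; z points along the fingers, y is the direction in which the jaws open and shut (so a half turn about z gives the same grasp; the last joint's range is limited). The gripper opens to 94 mm and grips with 3 to 60 N. Pads are 16 mm wide; open, the fingers measure 119 mm over their backs; the gripper's body (75 mm by 177 mm) begins 78 mm behind the grasp point.
Start: joints at [-1.308, 0.417, -0.01, 1.614, 0.005, 1.111, -0.053], TCP at [0.188, 0.596, 0.224] pointing down, gripper open.
Joint ranges: [-2.81, 2.81], [-0.39, 2.02], [-1.27, 1.25], [0.06, 2.57], [-1.19, 4.33], [0.19, 2], [-2.82, 2.82]. Speed limits (rad/s): [1.89, 1.89, 2.39, 2.39, 3.01, 3.01, 3.01].

### API

Orientations are given as a 3x3 rotation matrix whose columns are the frame's x, y, z axes.
In Python, from rig import robot gives the robot as it stands. Calls block until the motion is done:
- robot.move_ptp(position, orientation): joint-space move of the TCP to a pose.
- robot.move_linear(position, velocity=0.15, frame=None, threshold=None): straight line of the TCP; frame=None keeps the orientation; velocity is the mean speed in m/s. With threshold (N) it stops when the force on the tool has changed by that much, and returns True; else False.
- robot.goto_joints(angles): joint-space move.
- robot.gripper_to(opening): finger opening in m; the grip force is fixed at half the most; returns when the fingers have stopped.
- robot.pause(seconds).
- robot.ik(position, orientation): joint angles nearest the present ones, or None.
- robot.get_state(): the state.
- robot.grab_frame(name): name is "side" or "top"; returns the picture (480x640x3 uint8, red, green, blue); there is no depth.
- robot.camera_info(name): a dict with "fx", "fy", "cx", "cy" (pixels), "dist" ([k1, k2, p1, p2, k3] as OpenCV has them; the pictures are not rectified), "rvec" (rotation vector, rad) and "tvec" (3), from world to camera coordinates, as OpenCV has them. Camera axes: x right, y down, z forward; pixel columns grow to the right and rows downward; lengths in m; the calibration is good to about 2 mm. A picture is of the moment at which its call begins. camera_info takes no time and is no camera call.
A pose or a line that the arm cannot do raises robot.PlanningError and nothing moves.
- robot.sign_off(): hands the job in, once; it reports no verdict.
The state is a dict: "time": time; "qpos": joint angles; "joint_vel": joint speeds; "effort": joint torques, N m; "ee_pos": TCP position; "tool_rot": TCP orientation; "force": force on the tool from outside, world axes, zero at the start; "moment": the same for the moment, N m; "opening": finger opening in m.
Only numpy, scipy, OpenCV 4.12 (cv2) and the standard library are available. Lean on these libraries where they do the work, as an engineer would, in place of code of your own. Each camera call takes 0.05 s, during which the arm holds its last target. There are 200 camera calls.

## Working session

There is one attempt and no reset: what is moved stays moved. The work goes in short steps, each a Python script; the robot and the scene stay as the last script left them, time stands still between calls to the robot, and variables do not carry over. Pictures are saved under pics/ and viewed, about 8 in all and at most 12, crops included, and the job is handed in when it is done.

```bash
ls; mkdir -p pics; python3 - <<'E'
from rig import robot
import cv2,numpy as np
for n in("top","side"):
    im=robot.grab_frame(n); cv2.imwrite(f"pics/{n}0.png",im[:,:,::-1])
    c=robot.camera_info(n); print(n,c); R=cv2.Rodrigues(np.array(c["rvec"]))[0]; print("campos",-R.T@np.array(c["tvec"]).ravel())
s=robot.get_state();print(s["time"],s["ee_pos"],s["tool_rot"],s["opening"])
E
```

```text
pics
top {'fx': 610.8241536995928, 'fy': 610.8241536995928, 'cx': 315.68114243582846, 'cy': 244.49779272828755, 'dist': array([0.04113017, 0.        , 0.        , 0.        , 0.        ]), 'rvec': array([ 2.1952846 , -2.1398486 ,  0.14534129]), 'tvec': array([-0.01240528,  0.56372544,  1.87650472])}
campos [0.33818201 0.02901794 1.92976711]
side {'fx': 560.5190608133256, 'fy': 560.5190608133256, 'cx': 318.32064579878835, 'cy': 233.7914391339283, 'dist': array([-0.07429567,  0.        ,  0.        ,  0.        ,  0.        ]), 'rvec': array([ 1.72126592,  1.70850379, -0.75459403]), 'tvec': array([-0.02484728, -0.25518199,  2.23563876])}
campos [ 1.84204431 -0.01734655  1.29243481]
0.1 [0.18747679 0.59590125 0.2239119 ] [[-9.53919544e-01  3.00062402e-01 -2.43879458e-04]
 [ 3.00062490e-01  9.53918977e-01 -1.04296158e-03]
 [-8.03123131e-05 -1.06808051e-03 -9.99999426e-01]] 0.09393963993325902
```

View pics/top0.png

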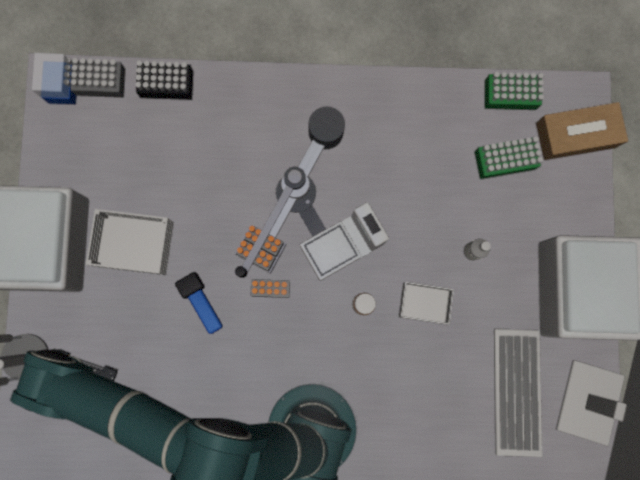

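View pics/side0.png

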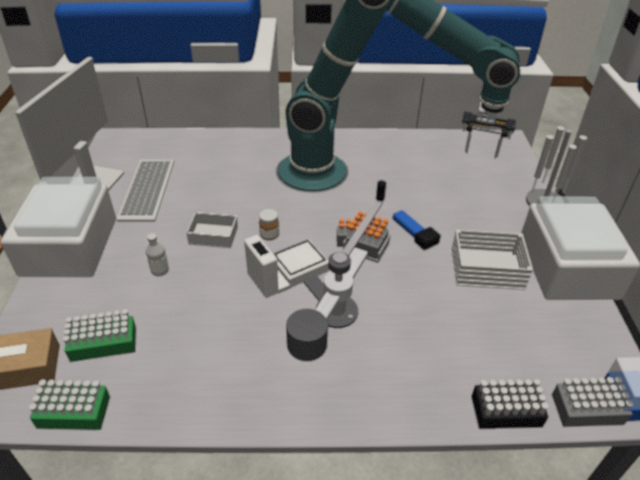

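The top view shows the grip at about (241,271), the post cap at (295,178), the bay's white deck at (330,250) with the scanner housing at (370,225), and the small rack at (270,288). The side view shows the grip at (381,190) and the post cap at (340,262). I'll zoom in on both.

```bash
python3 - <<'E'
import cv2,numpy as np
a=cv2.imread("pics/top0.png")[150:310,220:400]; a=cv2.resize(a,None,fx=3.33,fy=3.33,interpolation=cv2.INTER_CUBIC)
b=cv2.imread("pics/side0.png")[170:350,235:435]; b=cv2.resize(b,None,fx=3,fy=3,interpolation=cv2.INTER_CUBIC)
cv2.imwrite("pics/c1.png",a);cv2.imwrite("pics/c2.png",b);print(a.shape,b.shape)
E
```

```text
(533, 599, 3) (540, 600, 3)
```

View pics/c1.png

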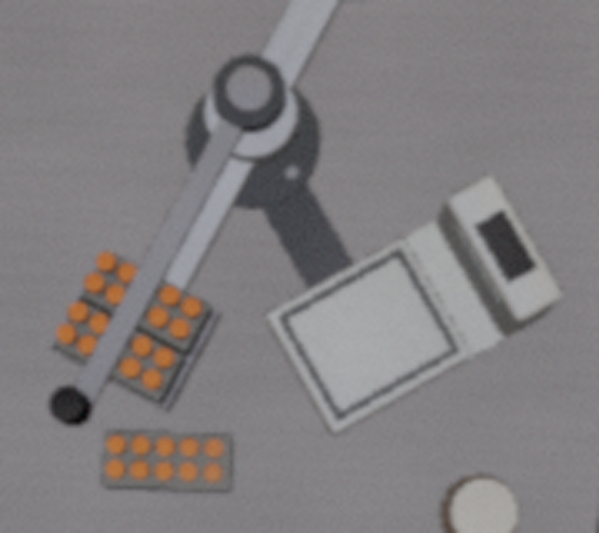

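View pics/c2.png

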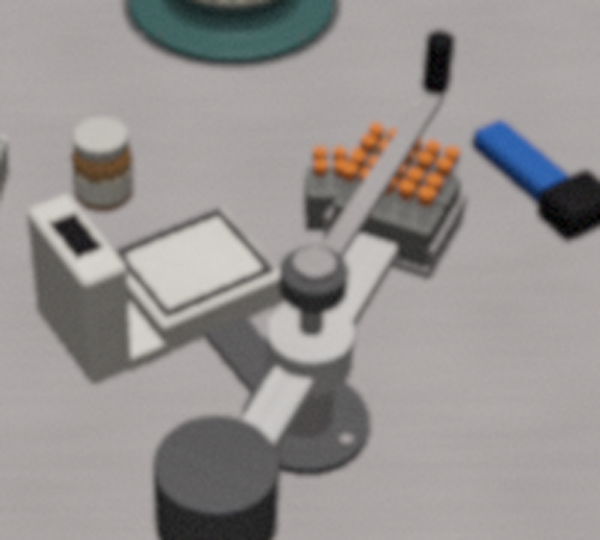

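The crops give these positions. In c1 the grip top is at (70,404), the post cap at (250,88), and the bay outline corners at (403,251), (458,349), (340,416), (284,320). In c2 the cap top is at (317,262) and the grip top at (440,38). Next I'll locate them in world coordinates.

```bash
cat > h.py <<'E'
import cv2,numpy as np
from rig import robot
def cam(n):
    c=robot.camera_info(n); K=np.array([[c["fx"],0,c["cx"]],[0,c["fy"],c["cy"]],[0,0,1]])
    return K,np.array(c["dist"]),cv2.Rodrigues(np.array(c["rvec"]))[0],np.array(c["tvec"]).ravel()
def ray(n,uv):
    K,d,R,t=cam(n); p=cv2.undistortPoints(np.array([[uv]],float),K,d).ravel()
    return -R.T@t, R.T@np.array([p[0],p[1],1])
def onz(n,uv,z):
    o,d=ray(n,uv); return o+d*(z-o[2])/d[2]
def tri(a,b):
    o,d=ray("top",a);p,e=ray("side",b)
    s=np.linalg.lstsq(np.c_[d,-e],p-o,rcond=None)[0]; x=o+s[0]*d;y=p+s[1]*e
    return (x+y)/2,np.linalg.norm(x-y)
def project(n,P):
    K,d,R,t=cam(n); return cv2.projectPoints(np.array([P],float),cv2.Rodrigues(R)[0],t,K,d)[0].ravel()
def orange(im):
    h=cv2.cvtColor(im,cv2.COLOR_RGB2HSV); return cv2.inRange(h,(5,130,120),(20,255,255))
def centroids(m,amin=5):
    n,_,st,c=cv2.connectedComponentsWithStats(m); return [(c[i],st[i,4]) for i in range(1,n) if st[i,4]>=amin]
E
python3 - <<'E'
from h import *
T=lambda u,v:(220+(u+.5)/3.33-.5,150+(v+.5)/3.33-.5)
S=lambda u,v:(235+(u+.5)/3-.5,170+(v+.5)/3-.5)
cap,e=tri(T(250,87),S(317,262));print("cap",cap,e)
g,e=tri(T(70,404),S(440,38));print("grip top tri",g,e, "onz",onz("top",T(70,404),.279),onz("side",S(440,38),.279))
foot=onz("top",T(252,142),.01);print("foot",foot)
C=[onz("top",T(*p),.046) for p in[(403,251),(458,349),(340,416),(284,320)]]
print([round(float(np.linalg.norm(C[i]-C[i-1])),4) for i in range(4)])
bay=np.mean(C,0);print("bay top",bay)
Cs=[onz("side",S(*p),.046) for p in[(218,212),(268,268),(170,311),(122,258)]]
print("bay side",np.mean(Cs,0),[round(float(np.linalg.norm(Cs[i]-Cs[i-1])),4) for i in range(4)])
ang=lambda v:np.arctan2(-v[1],-v[0])
for P in(cap,foot):
  print("R grip",np.hypot(*(g-P)[:2]),"ang",ang(g-P),"R bay",np.hypot(*(bay-P)[:2]),"ang bay",ang(bay-P))
a1=(C[1]-C[0]);a2=C[2]-C[3];print("tang dirs",a1,a2, "radial",C[3]-C[0],C[2]-C[1])
im=cv2.cvtColor(cv2.imread("pics/top0.png"),cv2.COLOR_BGR2RGB)
for c,a in centroids(orange(im)): print(np.round(c,1),a,np.round(onz("top",c,.185),3))
E
```

```text
cap [0.73601732 0.0706912  0.22673008] 0.00307229939308584
grip top tri [0.45757945 0.20732969 0.27567442] 0.0014282290800006067 onz [0.45727735 0.20625666 0.279     ] [0.4620553  0.20731756 0.279     ]
foot [0.73282082 0.07082376 0.01      ]
[0.1291, 0.1053, 0.1266, 0.1036]
bay top [ 0.54679857 -0.04624837  0.046     ]
bay side [ 0.54770172 -0.04313124  0.046     ] [0.1261, 0.1034, 0.121, 0.0953]
R grip 0.3101575829938955 ang -0.45620608476439706 R bay 0.22243784761975685 ang bay 0.5535588531523393
R grip 0.30723229637582644 ang -0.4604022643110776 R bay 0.21979572355057003 ang bay 0.5617175185048287
tang dirs [-0.09090793 -0.05309216  0.        ] [-0.08822075 -0.05429749  0.        ] radial [-0.06801719  0.10969864  0.        ] [-0.06533001  0.10849331  0.        ]
[251.8 228.2] 20 [0.588 0.189 0.185]
[257.3 231.5] 19 [0.579 0.173 0.185]
[248.  234.6] 25 [0.569 0.199 0.185]
[253.8 237.9] 21 [0.56  0.182 0.185]
[270.9 238.7] 24 [0.559 0.133 0.185]
[246.1 244.9] 44 [0.539 0.204 0.185]
[277.2 242. ] 23 [0.55  0.115 0.185]
[267.2 245. ] 23 [0.541 0.143 0.185]
[273.5 248.1] 25 [0.532 0.125 0.185]
[239.9 249.9] 22 [0.524 0.221 0.185]
[245.7 252.8] 18 [0.516 0.204 0.185]
[262.5 253.6] 26 [0.515 0.156 0.185]
[269. 257.] 21 [0.506 0.137 0.185]
[259. 260.] 21 [0.497 0.165 0.185]
[265.2 263.4] 23 [0.487 0.147 0.185]
[254.7 283.1] 18 [0.43  0.175 0.185]
[261.9 283.3] 18 [0.43  0.155 0.185]
[269.1 283.6] 17 [0.43  0.134 0.185]
[276.5 283.9] 15 [0.43  0.113 0.185]
[283.8 284.4] 13 [0.429 0.092 0.185]
[254.4 290.5] 17 [0.41  0.175 0.185]
[261.7 290.6] 19 [0.41  0.154 0.185]
[269.  290.9] 20 [0.409 0.134 0.185]
[276.3 291.3] 15 [0.409 0.113 0.185]
[283.5 291.2] 10 [0.41  0.092 0.185]
```

The measurements agree with the given dimensions: grip radius 0.310, bay radius 0.221, axis at (0.735, 0.071). From the tube tops, the tray is at radius 0.220 and world angle −0.458. The bay is at about +0.552. Next I'll calibrate a boom-angle gauge on the counterweight, check reachability along the arc, and approach.

```bash
cat >> h.py <<'E'
AX=np.array([.735,.0708]); TGT=.552; BOOM0=-.458; RG=.310; ZG=.256
ORI=np.array([[-np.sin(TGT),np.cos(TGT),0],[np.cos(TGT),np.sin(TGT),0],[0,0,-1.]])
def grip(phi,z=ZG): return np.array([AX[0]-RG*np.cos(phi),AX[1]-RG*np.sin(phi),z])
def cw(im,ang=None):
    "counterweight centre pixel in top view (dark blob well off the post, far side)"
    m=(im.max(2)<85).astype(np.uint8); m[:85]=0; m[160:]=0; m[:,:215]=0; m[:,400:]=0
    n,_,st,c=cv2.connectedComponentsWithStats(m)
    i=1+np.argmax(st[1:,4]); return c[i],st[i]
E
python3 - <<'E'
from h import *
im=cv2.cvtColor(cv2.imread("pics/top0.png"),cv2.COLOR_BGR2RGB)
c,st=cw(im);print(c,st)
for z in(.08,.12,.16):
    p=onz("top",c,z);d=p[:2]-AX;print(z,p,np.hypot(*d),np.arctan2(d[1],d[0]))
for a in np.arange(-.6,.95,.15):
    q=robot.ik(grip(a),ORI);print(round(a,2),None if q is None else np.round(q,2))
print(robot.ik(grip(-.458,.34),ORI))
E
```

```text
[326.39864292 126.81679389] [ 309  107   36   42 1179]
0.08 [ 0.92851946 -0.02165432  0.08      ] 0.2144704712697271 -0.44569135521661324
0.12 [ 0.9157538  -0.02055856  0.12      ] 0.20252981020076627 -0.4679829106408677
0.16 [ 0.90298814 -0.01946281  0.16      ] 0.19070236103313648 -0.4930533148369311
-0.6 [-0.82  0.24  0.34  1.8  -0.09  1.11  0.1 ]
-0.45 [-0.83  0.17  0.38  1.89 -0.07  1.1   0.14]
-0.3 [-0.82  0.1   0.43  1.96 -0.05  1.09  0.18]
-0.15 [-0.8   0.05  0.48  2.01 -0.03  1.08  0.25]
0.0 [-0.77  0.02  0.54  2.04 -0.01  1.08  0.33]
0.15 [-0.75  0.01  0.63  2.05 -0.01  1.08  0.44]
0.3 [-0.74  0.04  0.74  2.03 -0.03  1.08  0.57]
0.45 [-0.72  0.1   0.85  1.99 -0.09  1.09  0.72]
0.6 [-0.67  0.2   0.94  1.93 -0.19  1.1   0.9 ]
0.75 [-0.59  0.32  0.99  1.84 -0.3   1.13  1.05]
0.9 [-0.5   0.44  1.    1.74 -0.39  1.18  1.16]
[-0.83907257  0.0993689   0.38155411  1.76870407 -0.03855937  1.28082735
  0.1038056 ]
```

```bash
python3 - <<'E'
from h import *
t=lambda s:print(s,robot.get_state()["time"],np.round(robot.get_state()["ee_pos"],4),np.round(robot.get_state()["force"],2))
robot.move_ptp(grip(-.458,.32),ORI);t("above")
im=robot.grab_frame("top");print(cw(im)[0])
robot.move_linear(grip(-.458),velocity=.12);t("down")
im=robot.grab_frame("top");cv2.imwrite("pics/top1.png",im[:,:,::-1])
s=robot.grab_frame("side");cv2.imwrite("pics/side1.png",cv2.resize(s[130:290,270:470],None,fx=3,fy=3,interpolation=cv2.INTER_CUBIC)[:,:,::-1]);t("pics")
E
```

```text
above 1.8583 [0.4565 0.2091 0.3197] [ 0.14 -0.07  0.28]
[326.31927711 126.91394148]
down 2.5917 [0.4572 0.2081 0.2565] [-0.12 -0.33  0.44]
pics 2.6917 [0.4573 0.2081 0.2568] [-0.05  0.15  0.34]
```

View pics/side1.png

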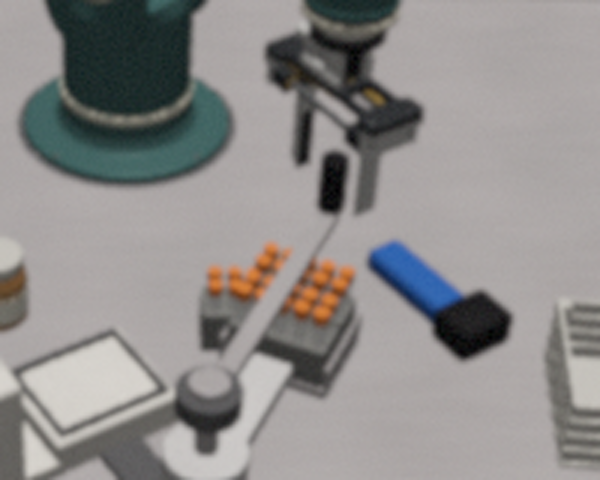

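The grip stands between the open fingers, in the crop at about (333,182) between fingertips at (302,160) and (365,210). Before closing, I'll write the swing controller (smooth reference, camera feedback, observer) and try it on a simple model over the inertia range.

```bash
cat > ctl.py <<'E'
import numpy as np
K,C,JN=.25,.015,.55
def ref(t,T,a,b):
    s=np.clip(t/T,0,1);d=b-a
    return a+d*(10*s**3-15*s**4+6*s**5), d*(30*s**2-60*s**3+30*s**4)/T, d*(60*s-180*s**2+120*s**3)/T**2
def step(th,om,phi,dphi,dt,J):
    return th+om*dt, om+dt*(K*(phi-th)+C*(dphi-om)-.008*om-.006*np.tanh(om/.003))/J
def run(be,a,b,T=7.,wn=.9,z=.9,Ts=.25,tmax=16.,log=None):
    """be.see()->(time at shot,boom angle); be.go(phi,Ts)->moves; be.time()"""
    t0=be.time(); th,om,phi=a,0.,a; P=np.diag([1e-4,1e-6]); quiet=None; tl=t0; J=JN; hist=[]
    while be.time()-t0<tmax:
        ts,y=be.see()                                   # correct state at ts (== tl)
        if abs(y-th)<.15:
            k=P[:,0]/(P[0,0]+3e-3**2); e=y-th; th+=k[0]*e; om+=k[1]*e; P=P-np.outer(k,P[0])
        hist.append((ts-t0,y,th,om,phi))
        if log: log(hist[-1])
        still=abs(th-b)<.02 and abs(om)<.012 and abs(phi-th)<.03 and ts-t0>T
        quiet=(quiet or ts) if still else None
        if quiet and ts-quiet>1.: break
        h=be.time()-ts+Ts                               # predict to end of the coming move
        p,w=th,om
        for _ in range(20): p,w=step(p,w,phi,0,h/20,J)
        r,rd,rdd=ref(ts-t0+h,T,a,b)
        u=(J*(rdd+2*z*wn*(rd-w)+wn**2*(r-p))+.008*w)/K
        cmd=phi+np.clip(p+np.clip(u,-.5,.5)-phi,-.12,.12)
        if not(quiet and abs(cmd-phi)<.01): be.go(cmd,Ts); new=cmd
        else: be.go(phi,Ts); new=phi
        te=be.time(); n=40; dt=(te-ts)/n
        for i in range(n):
            f=phi+(new-phi)*(i+.5)/n; th,om=step(th,om,f,(new-phi)/(te-ts),dt,J)
        A=np.array([[1,te-ts],[-K/J*(te-ts),1]]); P=A@P@A.T+np.diag([1e-7,1.5e-4*(te-ts)]); phi=new
    return hist
if __name__=="__main__":
    class Sim:
        def __init__(s,J,T): s.J=J;s.t=0;s.th=-.458;s.om=0;s.phi=-.458;s.mx=0;s.wm=0;s.d=T;s.r=np.random.default_rng(1)
        def time(s): return s.t
        def adv(s,phi,T):
            n=int(T/.002);d=(phi-s.phi)/n
            for _ in range(n):
                s.phi+=d; s.th,s.om=step(s.th,s.om,s.phi,d/.002,.002,s.J); s.mx=max(s.mx,s.th); s.wm=max(s.wm,abs(s.om))
            s.t+=T
        def see(s):
            y=s.th+s.r.normal(0,.003); t=s.t; s.adv(s.phi,.05); return t,y
        def go(s,phi,T): s.adv(phi,T+s.d)
    for J in(.385,.55,.715):
        for d in(0,.15):
            s=Sim(J,d);run(s,-.458,.552);print(J,d,"t",round(s.t,2),"err",round(s.th-.552,4),"om",round(s.om,4),"max",round(s.mx-.552,3),"wmax",round(s.wm,3),"lever",round(s.phi-s.th,3))
E
python3 ctl.py
```

```text
0.385 0 t 12.65 err -0.0132 om 0.0036 max -0.013 wmax 0.258 lever 0.023
0.385 0.15 t 13.55 err -0.0118 om 0.0014 max -0.012 wmax 0.259 lever 0.01
0.55 0 t 9.05 err -0.0067 om 0.0011 max -0.007 wmax 0.265 lever 0.009
0.55 0.15 t 9.05 err -0.0142 om 0.0024 max -0.014 wmax 0.268 lever 0.015
0.715 0 t 13.25 err 0.0124 om -0.0026 max 0.041 wmax 0.265 lever -0.018
0.715 0.15 t 13.1 err 0.0105 om -0.0023 max 0.029 wmax 0.266 lever -0.018
```

```bash
cat > be.py <<'E'
from h import *
class BE:
    def time(s): return robot.get_state()["time"]
    def see(s):
        t=s.time(); s.im=robot.grab_frame("top"); p=onz("top",cw(s.im)[0],.103)[:2]-AX
        s.R=np.hypot(*p); return t,np.arctan2(p[1],p[0])
    def go(s,phi,T):
        P=grip(phi); d=np.linalg.norm(P-robot.get_state()["ee_pos"])
        if d<.0015: robot.pause(T)
        else: robot.move_linear(P,velocity=max(d/T,.004))
E
python3 - <<'E'
from be import *; import ctl
be=BE(); print("pre",be.see(),be.R)
robot.gripper_to(.02); s=robot.get_state(); print("closed",s["time"],s["opening"],np.round(s["force"],2),be.see())
if not .026<s["opening"]<.034: raise SystemExit("grasp?")
fm=[0]
def log(h):
    f=np.linalg.norm(robot.get_state()["force"]); fm[0]=max(fm[0],f); print(*np.round(h,3),"R",round(be.R,3),"F",round(f,1))
ctl.run(be,BOOM0,TGT,log=log)
s=robot.get_state();print(s["time"],s["ee_pos"],s["opening"],"Fmax",fm)
cv2.imwrite("pics/top2.png",be.im[:,:,::-1]); c=be.im[100:310,200:410]
cv2.imwrite("pics/c3.png",cv2.resize(c,None,fx=2.8,fy=2.8,interpolation=cv2.INTER_CUBIC)[:,:,::-1])
i=robot.grab_frame("side");cv2.imwrite("pics/side2.png",i[:,:,::-1])
cv2.imwrite("pics/c4.png",cv2.resize(i[130:330,220:420],None,fx=3,fy=3,interpolation=cv2.INTER_CUBIC)[:,:,::-1])
E
```

```text
pre (2.6917, np.float64(-0.45727876801482614)) 0.20725998067977885
closed 3.7417 0.029922057539962434 [-0.63 -0.34  0.15] (3.7417, np.float64(-0.45771025230930334))
0.0 -0.457 -0.457 0.0 -0.458 R 0.207 F 1.4
0.45 -0.456 -0.456 0.012 -0.338 R 0.207 F 2.7
0.9 -0.442 -0.443 0.047 -0.218 R 0.207 F 4.5
1.35 -0.41 -0.41 0.099 -0.107 R 0.207 F 5.3
1.792 -0.354 -0.354 0.153 -0.075 R 0.208 F 5.4
2.25 -0.273 -0.273 0.201 -0.027 R 0.208 F 7.7
2.708 -0.17 -0.17 0.241 0.017 R 0.208 F 8.7
3.167 -0.057 -0.057 0.259 0.042 R 0.208 F 8.5
3.617 0.062 0.062 0.265 0.101 R 0.208 F 8.6
4.075 0.182 0.182 0.254 0.116 R 0.208 F 9.4
4.525 0.29 0.29 0.225 0.151 R 0.208 F 9.6
4.975 0.382 0.382 0.182 0.184 R 0.207 F 9.5
5.425 0.454 0.454 0.132 0.226 R 0.207 F 10.1
5.875 0.504 0.504 0.083 0.273 R 0.207 F 9.7
6.325 0.53 0.53 0.035 0.339 R 0.207 F 10.2
6.775 0.54 0.54 0.007 0.459 R 0.207 F 8.0
7.225 0.542 0.541 0.003 0.577 R 0.207 F 7.3
7.675 0.542 0.542 0.001 0.542 R 0.207 F 8.8
8.1 0.542 0.542 0.0 0.558 R 0.207 F 8.2
8.4 0.542 0.542 0.001 0.558 R 0.207 F 8.1
8.7 0.542 0.542 0.002 0.558 R 0.207 F 7.9
12.5417 [ 0.47234087 -0.09271471  0.25603483] 0.02968411186171576 Fmax [np.float64(10.18774718968066)]
```

View pics/c3.png

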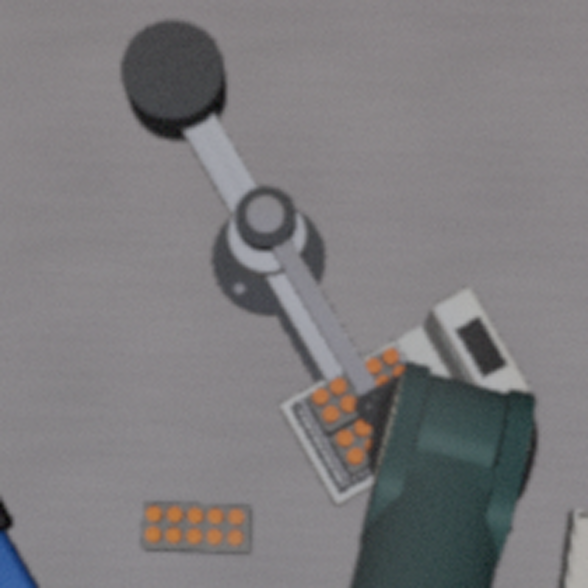

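View pics/c4.png

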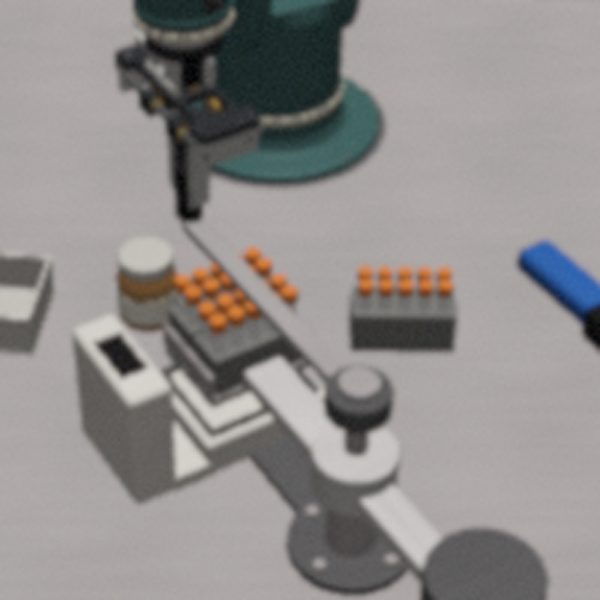

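The top crop shows the tray over the bay, with the outline visible only slightly at lower left and the tubes upright. The side crop shows the tray above the deck, clear of the scanner housing. I'll check the angle independently from the tube tops in the top and side views and look at the residual grip force. The arm hasn't moved and is still holding.

```bash
python3 - <<'E'
from be import *
L=lambda f:cv2.cvtColor(cv2.imread(f),cv2.COLOR_BGR2RGB)
def tubes(f,n): 
    P=np.array([onz(n,c,.183)[:2] for c,a in centroids(orange(L(f)),8) if a<60]); return P[np.hypot(*(P-AX).T)<.30]
for n,a,b in(("top","pics/top0.png","pics/top2.png"),("side","pics/side0.png","pics/side2.png")):
    A,B=tubes(a,n),tubes(b,n); res=[]
    for D in np.arange(.85,1.15,.005):
        R=np.array([[np.cos(D),-np.sin(D)],[np.sin(D),np.cos(D)]]); d=np.linalg.norm((A-AX)@R.T[None][0]+AX-B[:,None],axis=2).min(1); res.append((np.median(d),D))
    print(n,len(A),len(B),"best turn",min(res))
be=BE();t,y=be.see();s=robot.get_state();f=s["force"]
print(t,y,"F",np.round(f,2),"tangential(+swing)",f@[np.sin(TGT),-np.cos(TGT),0],"radial",f@[-np.cos(TGT),-np.sin(TGT),0])
m=cv2.inRange(cv2.cvtColor(be.im,cv2.COLOR_RGB2HSV),(0,0,0),(180,255,90))
E
```

```text
top 15 9 best turn (np.float64(0.0012436550961860272), np.float64(1.0100000000000002))
side 1 7 best turn (np.float64(0.17881856922728054), np.float64(0.85))
12.5917 0.5410594512595789 F [ 6.35  2.9  -3.67] tangential(+swing) 0.8606456992497376 radial -6.929020946824006
```

The tube tops give a turn of 1.010, so the boom is at 0.552. The counterweight gauge says 0.541, so the error is at most about 2.5 mm at the tray. I'll hold it still, release, retract straight up, and re-check.

```bash
python3 - <<'E'
from be import *
be=BE()
robot.pause(1.2);print(be.see());robot.pause(1.3);print(be.see())
robot.gripper_to(.09);s=robot.get_state();print("open",s["time"],s["opening"],be.see())
robot.pause(.3);print(be.see())
p=robot.get_state()["ee_pos"];robot.move_linear([p[0],p[1],.36],velocity=.12);print("up",be.see(),np.round(robot.get_state()["force"],2))
robot.move_linear([.38,-.02,.36],velocity=.15)
robot.pause(.5)
for _ in range(3): print(be.see());robot.pause(.5)
cv2.imwrite("pics/top3.png",be.im[:,:,::-1])
cv2.imwrite("pics/c5.png",cv2.resize(be.im[100:310,200:410],None,fx=2.8,fy=2.8,interpolation=cv2.INTER_CUBIC)[:,:,::-1])
print(robot.get_state()["time"])
E
```

```text
(13.8417, np.float64(0.5414472886070621))
(15.1917, np.float64(0.5420106998607056))
open 16.275 0.08998436836400828 (16.275, np.float64(0.5423068112676255))
(16.625, np.float64(0.5413668222061662))
up (17.6917, np.float64(0.5417336450604237)) [ 0.24 -0.22  0.63]
(19.175, np.float64(0.5422657439343526))
(19.725, np.float64(0.5415116618776777))
(20.275, np.float64(0.5422893111082003))
20.825
```

View pics/c5.png

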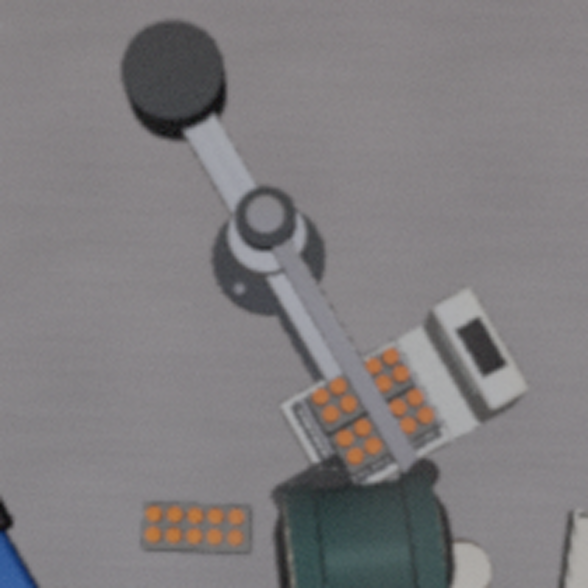

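The released boom is still and the gripper is clear. All 16 tubes not hidden by the lever stand in their racks. I'm handing in.

```bash
python3 - <<'E'
from be import *
P=np.array([onz("top",c,.185)[:2] for c,a in centroids(orange(cv2.cvtColor(cv2.imread("pics/top3.png"),cv2.COLOR_BGR2RGB)),8)])
P=P[(np.hypot(*(P-AX).T)<.30)&(P[:,1]<.06)];m=P.mean(0)-AX;print(len(P),m+AX,np.hypot(*m),np.arctan2(-m[1],-m[0]))
robot.sign_off()
E
```

```text
16 [ 0.54697438 -0.04513043] 0.22089250519358933 0.5525122921498618
the job is handed in; nothing more can be done
```

The tray is at rest over the white loading bay and the job is handed in, at about 20.8 s on the robot's clock. I took the black grip from above and swung the boom by the tow lever with camera feedback. I then held it still for over 4 s, let go and lifted the gripper clear.

- **Position:** the visible tube tops put the tray centre at (0.547, −0.045), radius 0.221. The bay was measured at (0.547, −0.046) from above and (0.548, −0.043) from the side, so the tray is within about 2 mm of it.
- **Speed and overshoot:** the boom peaked at about 0.27 rad/s against the 0.78 limit. No overshoot was seen.
- **After release:** the boom angle stayed steady to about 1 mrad for 4 s, and the gripper touched nothing. All 16 tubes not hidden by the lever stood in their racks.
- **Checks that disagreed or failed:**
  - The counterweight angle read 0.542 rad against 0.5525 from the tubes, about 2 mm at the tray and well inside tolerance.
  - The side-view tube check gave nothing usable because too few tubes could be separated.
  - I did not separately measure the bystanders afterwards. Those in the last crop looked undisturbed.
- **Grip force:** the wrist force reached about 10 N while towing and was about 7 N radial at the final hold. The limit is 120 N.

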